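# Tare the jug and drop a portion of ice into it

## Robot

A 6-joint arm with a two-finger parallel gripper is mounted at the origin on the work surface. World frame = base frame: x ahead of the robot, y to its left, z up, the work surface at z = 0. Lengths are in mm, angles in rad, forces in N, time in s.
With the tool pointing down it reaches from about 250 to 775 mm from the base axis. Payload 4 kg.
Tool frame: the origin (TCP) lies midway between the tips of the shut fingers; the grasp point (between the pads) lies 19 mm behind it; z points along the fingers, y is the direction in which the jaws open and shut (so a half turn about z gives the same grasp; the last joint's range is limited). The gripper opens to 94 mm and grips with 3 to 60 N. Pads are 16 mm wide; open, the fingers measure 119 mm over their backs; the gripper's body (75 mm by 177 mm) begins 78 mm behind the grasp point.
Start: joints at [1.188, 0.087, 1.371, -0, 1.684, -0.103], TCP at [151.899, 528.627, 205.506] pointing down, gripper open.
Joint ranges: [-3.1, 3.1], [-0.76, 2.03], [0.27, 2.55], [-1.08, 4.22], [0.17, 2.65], [-2.57, 2.57]. Speed limits (rad/s): [2.79, 2.79, 3.14, 3.14, 3.14, 3.14].

## Interface

Orientations are given as a unit quaternion [w, x, y, z].
In Python, from bench import arm, snapshot, models gives the robot as it stands.
- The arm moves only by the tool move_arm, never from a script. Its argument "plan" is a list that holds one entry, the list of rows, each a list of 6 numbers: the shift along the world's x, y, z in cm, then the turn, a rotation vector about the world's x, y, z in rad. In form: [[[x, y, z, wx, wy, wz], ...]]. A call has 1 to 20 rows; each row shifts and turns the pose as measured when the row begins; what a row does not reach is not made up. A row lasts 1/10 s, in which the tool goes at most 50 mm and 8.59 degrees, less where a joint would pass 70% of its speed; a pose out of reach is approached as far as the arm can. A call is refused whole if a number of a shift passes 5 or a number of a turn 0.15, either way. A call with a gripper value outside its range is refused whole. "grip" is the gripper's target within -1 to 1 (shut at 1, half-way at 0, fully open at -1), set as the call begins (left out, the last holds). The fingers move at their own pace and stop on an object; "grip_force" is the grip in N (left out, the last holds). Time passes only in rows, so rows that do not move let the fingers close. It gives the time, the measured TCP pose, the force and the opening at its end, in the units of the state.
- arm.get_obs(): the state, without advancing time (a new reading comes with each control period).
- snapshot(name): name is "scene" or "top" or "wrist"; returns a dict with "frame" (480x640x3 uint8, red, green, blue), "fov_y" (degrees; the focal length in pixels is half the picture's height over the tangent of half this angle, whatever the lens; pixels are square), "cx", "cy" (the principal point, pixels), "cam_to_world" (4x4, takes a point from camera to world coordinates). Camera axes: x right, y down, z forward; pixel columns grow to the right and rows downward; lengths in mm; the calibration is good to about 2 mm. A picture is of the moment at which its call begins. There is no depth.
- arm.finish_job(): hands the job in, once; it reports no verdict.
Trained networks look in the newest picture that a camera, given by its name, has taken for a name from the list of things; names that differ only in an ending like _2 or _b are one class to them, and where a whole thing is asked for, a point or a joint stands for the part that bears it (a point fixed in the world has none). Each returns a list of dicts, best first, with "conf" (0 to 1); they miss things now and then, are a little off and sometimes report something else, mostly with a low value. They report only what shows in the picture. A call takes as long as a camera call. They do not tell look-alikes from the thing itself.
- models.recognise(camera, label): "position" ([x, y, z] in mm, in the coordinates of the camera as it stood for that picture, good to about 4 mm: the middle of the surface that is visible of it).
- models.cut_out(camera, label): "mask" (480x640 bool, what is visible of it).
- models.spot_point(camera, label): "position" ([x, y, z] in mm, in the coordinates of the camera as it stood for that picture, good to about 4 mm: a listed point, or the origin of a listed thing).
The state is a dict: "clock": time; "qpos": joint angles; "qvel": joint speeds; "effort": joint torques, N m; "position": TCP position; "tool_rot": TCP orientation; "wrist_force": force on the tool from outside, world axes, zero at the start; "moment": the same for the moment, N m; "grip_width": finger opening in mm.
Only numpy, scipy, OpenCV 4.12 (cv2) and the standard library are available. Lean on these libraries where they do the work, as an engineer would, in place of code of your own. Each camera call takes 0.05 s, during which the arm holds its last target. There are 200 camera calls.

## Task

Weigh out the ice for one iced coffee: stand the large steel jug on the scale's pan, upright and centred under the outlet of the ice hopper, let go of it, and tare the scale by pressing its tare button fully down and letting it come back up. Then slide the hopper's gate open so that all six ice cubes drop into the jug, and slide the gate fully shut again, leaving the jug on the pan. Do not press the power button, and do not shift or knock over the other things on the counter.

Things in the scene. Friction and masses are not known exactly. Their poses are not given: they have to be found in the camera images.
- jug_mid (a point): Large open steel jug, straight round wall 100 mm across and 112 mm high, wall 3 mm, floor 4 mm, 0.2 to 0.4 kg empty; it starts upright on the counter. This point is on its axis half-way up (56 mm above its underside). Its -x axis points at the handle, z is up. It is the taller and wider of the two steel jugs.
- jug_grip (a point): Middle of the upright bar of the large jug's handle, 86 mm from the jug's axis (on its -x side) and 58 mm above its underside. The bar is 12 mm thick (radially) and 18 mm wide (tangentially) and runs upright from 22 to 94 mm above the underside; between bar and wall is a 30 mm gap, bridged at the bar's two ends.
- outlet (a point): Centre of the round outlet of the ice hopper (bore 70 mm, outer 78 mm), at its lower edge, 178 mm above the counter. -x is the dispenser's front, z up. The hopper rises straight above it: clear throat 78 mm across up to 258 mm above the counter, widening to 144 mm at 300 mm, lid 152 mm across at 362 to 371 mm, lid knob to 389 mm.
- dispenser: The fixed steel stand of the hopper; origin on the counter straight under the outlet. Two posts, 18 mm thick and 345 mm high, stand 135 mm behind the outlet (+x), 45 mm to each side of it; two foot bars, 20 mm wide and 18 mm high, run along x, 125 mm to each side, from 75 mm in front to 160 mm behind.
- gate (a joint): Opening of the hopper's flat slide gate, m: 0 shut, 0.078 fully open; opens by sliding along the dispenser's -y (the bore is clear from 0.076). Slides stiffly (about 2 N) and stays where it is left. When shut it carries the ice.
- gate_grip (a point): Middle of the gripping part of the gate's upright round knob (18 mm across, standing from 195 to 241 mm above the counter; this point is 221 mm above it). With the gate shut it lies 120 mm to the dispenser's -y side of the outlet's axis. The gate is a plate 78 mm wide and 4 mm thick, 191 to 195 mm above the counter; it ends 5 mm beyond the knob's axis.
- pan (a point): Centre of the top of the scale's flat steel pan (180 mm along x, 190 mm along y), 40 mm above the counter. The scale stands under the hopper, its pan roughly centred beneath the outlet; its front (-x) is the control panel, 32 mm high, out to 167 mm from the pan's centre. The scale is 200 mm wide.
- tare_top (a point): Middle of the top of the tare button: the larger of the two round buttons on the scale's panel, 24 mm across, 131 mm in front of the pan's centre and 64 mm to its -y side; top 41 mm above the counter.
- tare (a joint): Depth of the tare button, m: 0 up, 0.005 fully down; spring, 1.5 N at first, 5 N when fully down, it returns by itself.
- power_top (a point): Middle of the top of the power button: the smaller round button, 14 mm across, at the other (+y) end of the panel, 64 mm from the middle. Not to be pressed.
- power (a joint): Depth of the power button, m: 0 up, 0.005 fully down.
- ice0_mid (a point): Centre of ice cube 0, a 22 mm cube of 11 g; the six start on the shut gate inside the hopper's throat.
- ice1_mid (a point): Centre of ice cube 1, a 22 mm cube of 11 g; the six start on the shut gate inside the hopper's throat.
- ice2_mid (a point): Centre of ice cube 2, a 22 mm cube of 11 g; the six start on the shut gate inside the hopper's throat.
- ice3_mid (a point): Centre of ice cube 3, a 22 mm cube of 11 g; the six start on the shut gate inside the hopper's throat.
- ice4_mid (a point): Centre of ice cube 4, a 22 mm cube of 11 g; the six start on the shut gate inside the hopper's throat.
- ice5_mid (a point): Centre of ice cube 5, a 22 mm cube of 11 g; the six start on the shut gate inside the hopper's throat.
- small_jug: Bystander: small steel jug, 72 mm across, 78 mm high, with a handle out to 70 mm on its -x side. Origin under its centre.
- cup: Bystander: white china cup, 84 mm across, 66 mm high. Origin under its centre.
- bottle_a: Bystander: syrup bottle, 72 mm across, 245 mm high. Origin under its centre.
- bottle_b: Bystander: syrup bottle, 72 mm across, 225 mm high. Origin under its centre.
- jar: Bystander: jar, 80 mm across, 105 mm high. Origin under its centre.
- tamper: Bystander: steel coffee tamper, 58 mm across, 88 mm high. Origin under its centre.
There are look-alikes about, which are no part of the job. Leave any blue look-alike of the part that bears jug_mid alone.

How it is judged (in metres and radians):
On the way, in this order (a step that is already met when the one before it is completed fails the run):
1. the large jug stands empty and let go on the pan, under the outlet, with the ice still in the hopper (horizontal distance between jug_mid and outlet below 0.025 m and angle between jug_mid's own z axis and vertical below 0.05 rad and z of jug_mid in the frame of pan between 0.052 and 0.0595 m and contact force between the fingers and jug below 0.2 N and value of joint gate below 0.005 m and height (world z) of each of ice0_mid, ice1_mid, ice2_mid, ice3_mid, ice4_mid, ice5_mid above 0.185 m), for 0.2 s.
2. the tare button is fully down, the empty jug standing free on the pan (all of step 1 and value of joint tare above 0.0044 m), for 0.05 s.
3. the tare button is up again (horizontal distance between jug_mid and outlet below 0.025 m and angle between jug_mid's own z axis and vertical below 0.05 rad and z of jug_mid in the frame of pan between 0.052 and 0.0595 m and value of joint gate below 0.005 m and height (world z) of each of ice0_mid, ice1_mid, ice2_mid, ice3_mid, ice4_mid, ice5_mid above 0.185 m and value of joint tare below 0.001 m), for 0.1 s.
4. the gate is open and all six cubes lie in the jug (z of ice0_mid in the frame of jug_mid between -0.056 and 0.045 m and horizontal distance between each of ice0_mid, ice1_mid, ice2_mid, ice3_mid, ice4_mid, ice5_mid and jug_mid below 0.046 m and z of ice1_mid in the frame of jug_mid between -0.056 and 0.045 m and z of ice2_mid in the frame of jug_mid between -0.056 and 0.045 m and z of ice3_mid in the frame of jug_mid between -0.056 and 0.045 m and z of ice4_mid in the frame of jug_mid between -0.056 and 0.045 m and z of ice5_mid in the frame of jug_mid between -0.056 and 0.045 m and horizontal distance between jug_mid and outlet below 0.025 m and angle between jug_mid's own z axis and vertical below 0.05 rad and z of jug_mid in the frame of pan between 0.052 and 0.0595 m and value of joint gate above 0.03 m), for 0.2 s.
5. the gate is shut again (z of ice0_mid in the frame of jug_mid between -0.056 and 0.045 m and horizontal distance between each of ice0_mid, ice1_mid, ice2_mid, ice3_mid, ice4_mid, ice5_mid and jug_mid below 0.046 m and z of ice1_mid in the frame of jug_mid between -0.056 and 0.045 m and z of ice2_mid in the frame of jug_mid between -0.056 and 0.045 m and z of ice3_mid in the frame of jug_mid between -0.056 and 0.045 m and z of ice4_mid in the frame of jug_mid between -0.056 and 0.045 m and z of ice5_mid in the frame of jug_mid between -0.056 and 0.045 m and horizontal distance between jug_mid and outlet below 0.025 m and angle between jug_mid's own z axis and vertical below 0.05 rad and z of jug_mid in the frame of pan between 0.052 and 0.0595 m and value of joint gate below 0.004 m), for 0.1 s.
At the end, for the whole second after the job is handed in: The large jug stands upright (within 0.05 rad) on the scale's pan, its axis within 25 mm of the outlet's, with all six ice cubes in it; the gate is shut (within 4 mm), both buttons are up, and the robot touches nothing (all of step 5 and contact force between the fingers and jug below 0.2 N and value of joint each of tare, power below 0.001 m and velocity of joint gate below 0.01 m/s).
It fails at once if the power button is pressed (value of joint power above 0.002 m).
It fails at once if a bystander is shifted by more than 25 mm or tipped (distance of any of small_jug, cup, bottle_a, bottle_b, jar, tamper from where it was at the start of the episode above 0.025 m or angle between any of small_jug, cup, bottle_a, bottle_b, jar, tamper's own z axis and vertical above 0.35 rad).
It also fails if it takes over 67 s, if anything falls off the work surface, if the arm or the gripper's body presses on something with over 40 N, if the wrist force passes 120 N, or if a joint passes its speed limit or range.

## Working session

There is one attempt and no reset: what is moved stays moved. The work goes in short steps, Python scripts to look and compute and a tool call to move; the robot and the scene stay as the last step left them, time stands still between calls to the robot, and variables do not carry over. Pictures are saved under pics/ and viewed, about 8 in all and at most 12, crops included, and the job is handed in when it is done.

Besides the shell and the picture viewer there is one more tool, called after "Call:" by a JSON object that holds its "api" and its "payload". move_arm: Moves the arm, as the interface text tells. Its arguments: {"type":"object","properties":{"plan":{"type":"array"},"grip":{"type":"number"},"grip_force":{"type":"number"}},"required":["plan"]}

```bash
mkdir -p pics
cat > h.py <<'E'
import numpy as np, cv2
from bench import arm, snapshot, models
def w(s,p): return (np.array(s["cam_to_world"])@np.r_[p,1])[:3]
def px(s,P):
    c=np.linalg.inv(s["cam_to_world"])@np.r_[P,1]; f=240/np.tan(np.radians(s["fov_y"])/2)
    return c[:2]/c[2]*f+[s["cx"],s["cy"]]
def ray_z(s,u,v,z):
    f=240/np.tan(np.radians(s["fov_y"])/2); M=np.array(s["cam_to_world"])
    d=M[:3,:3]@[(u-s["cx"])/f,(v-s["cy"])/f,1]; return M[:3,3]+d*(z-M[2,3])/d[2]
def save(s,n,crop=None,k=1):
    f=s["frame"][:,:,::-1]
    if crop: a,b,c,d=crop; f=f[b:d,a:c]
    cv2.imwrite("pics/"+n,cv2.resize(f,None,fx=k,fy=k))
E
python3 - <<'E'
from h import *
im=[]
for c in("scene","top"):
    s=snapshot(c); im.append(s); save(s,c+"0.png")
    for l in "jug_mid jug_grip outlet dispenser gate_grip pan tare_top power_top small_jug cup bottle_a bottle_b jar tamper".split():
        for r in models.spot_point(c,l)[:3]:
            P=w(s,r["position"]); print(c,l,round(r["conf"],2),P.round(),px(s,P).round())
print(arm.get_obs())
E
```

```text
scene jug_mid 0.95 [ 435. -273.   56.] [284. 140.]
scene jug_mid 0.75 [ 228. -392.   56.] [333.  83.]
scene jug_grip 0.88 [ 157. -334.   56.] [363.  90.]
scene jug_grip 0.63 [ 354. -284.   59.] [309. 126.]
scene outlet 0.96 [591.  50. 176.] [273. 249.]
scene pan 0.56 [593.  49.  38.] [277. 263.]
scene pan 0.35 [ 729. -317.    1.] [187. 173.]
scene tare_top 0.43 [447.  21.  41.] [322. 233.]
scene power_top 0.43 [475. 145.  43.] [332. 278.]
scene small_jug 0.74 [ 583. -374.   -5.] [227. 140.]
scene cup 0.87 [469. 388.  -1.] [373. 365.]
scene bottle_a 0.93 [634. 316.   5.] [303. 366.]
scene bottle_a 0.73 [ 725. -318.   -3.] [188. 173.]
scene bottle_b 0.93 [634. 316.   5.] [303. 366.]
scene bottle_b 0.73 [ 725. -318.   -3.] [188. 173.]
scene jar 0.93 [631. 450.  -2.] [325. 416.]
scene tamper 0.96 [345. 160.  -2.] [377. 267.]
top jug_mid 0.96 [ 222. -388.   58.] [486. 339.]
top jug_mid 0.68 [ 436. -273.   55.] [436. 254.]
top jug_grip 0.73 [ 159. -328.   59.] [464. 366.]
top jug_grip 0.68 [ 351. -281.   57.] [441. 288.]
top jug_grip 0.59 [638. 321.  -2.] [208. 186.]
top outlet 0.33 [467. 
[... 940 characters left out ...]
 156.  -1.] [270. 295.]
{'clock': 1.5, 'qpos': array([ 1.18790483e+00,  8.71829184e-02,  1.37069682e+00,  2.96482156e-05,
        1.68361902e+00, -1.03105842e-01]), 'qvel': array([-0.00192588, -0.00092367, -0.00150342,  0.00091096, -0.00151447,
        0.00030861]), 'effort': array([-1.28196581e-03, -3.40040159e+01, -3.02587402e+01,  7.16069131e-02,
        2.40548624e-02, -1.69723371e-06]), 'position': array([151.88482091, 528.62610192, 205.51683754]), 'tool_rot': array([-3.00127940e-06,  1.39435336e-01,  9.90231177e-01,  4.91104589e-05]), 'wrist_force': array([-0.18597674, -0.25610239, -0.63829572]), 'moment': array([-0.0106781 ,  0.0424023 , -0.01303885]), 'grip_width': 93.70638595190381}
```

Run:
```python
import cv2,numpy as np
a=cv2.imread("pics/scene0.png");b=cv2.imread("pics/top0.png")
cv2.imwrite("pics/both0.png",np.vstack([cv2.resize(a[30:480,100:500],(533,600))[:, :],]))
c=cv2.resize(b[100:420,130:540],None,fx=1.9,fy=1.9);cv2.imwrite("pics/topc.png",c)
```

```text
(no output)
```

View pics/scene0.png

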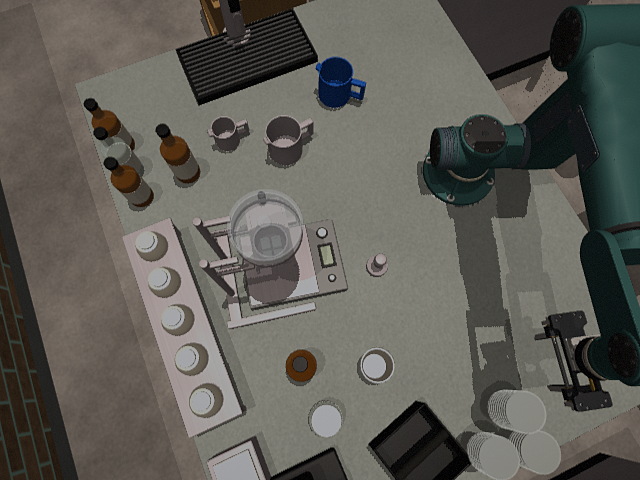

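View pics/topc.png

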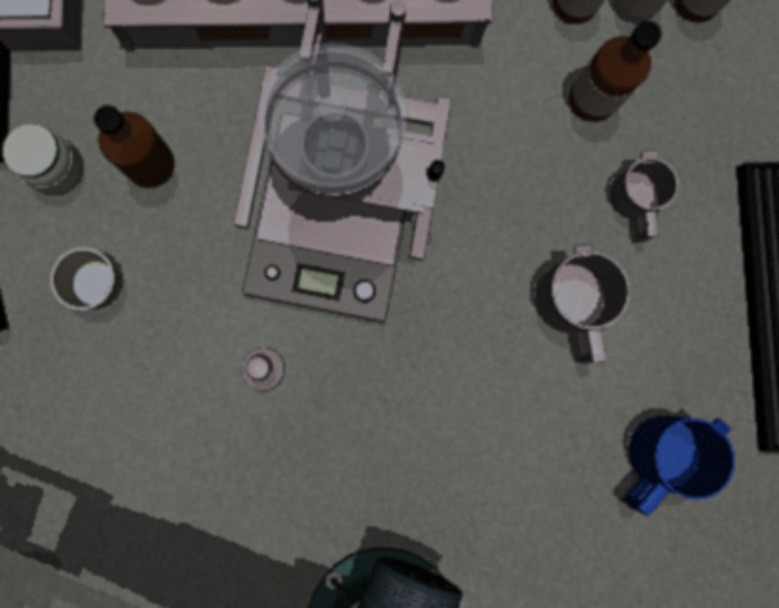

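Candidates in the scene view are the blue jug (335,83), the small steel jug (226,131) and the large steel jug (284,140). I choose the large steel one at about (435,-273) mm, with its handle towards -x (yaw about 6.6°). I'll set out now and do the close check with the wrist camera.

Call:
{"api": "move_arm", "payload": {"plan": [[[2.3,-3.8,1.0,0,0,0],[2.3,-3.8,1.0,0,0,0],[2.3,-3.8,1.0,0,0,0],[2.3,-3.8,1.0,0,0,0],[2.3,-3.8,1.0,0,0,0],[2.3,-3.8,1.0,0,0,0],[2.3,-3.8,1.0,0,0,0],[2.3,-3.8,1.0,0,0,0],[2.3,-3.8,1.0,0,0,0],[2.3,-3.8,1.0,0,0,0],[-0.9,-4.6,0,0,0,0.044],[-0.9,-4.6,0,0,0,0.044],[-0.9,-4.6,0,0,0,0.044],[-0.9,-4.6,0,0,0,0.044],[-0.9,-4.6,0,0,0,0.044],[-0.9,-4.6,0,0,0,0.044],[-0.9,-4.6,0,0,0,0.044],[-0.9,-4.6,0,0,0,0.044],[-0.9,-4.6,0,0,0,0.044],[0,0,0,0,0,0]]], "grip": -1}}

```text
clock: 3.5
position: [310.0, -287.1, 308.4]
tool_rot: [0.002, -0.057, 0.998, -0.005]
wrist_force: [0.3, 1.1, -0.0]
grip_width: 94.3
```

Call:
{"api": "move_arm", "payload": {"plan": [[[-0.5,0,-1.5,0.015,-0.129,0],[-0.5,0,-1.5,0.015,-0.129,0],[-0.5,0,-1.5,0.015,-0.129,0],[-0.5,0,-1.5,0.015,-0.129,0],[0,0,0,0,0,0]]]}}

```text
clock: 4.0
position: [362.8, -228.8, 261.8]
tool_rot: [0.236, -0.003, 0.972, 0.003]
wrist_force: [-0.6, 0.1, -0.6]
grip_width: 94.0
```

Run:
```python
from h import *
s=snapshot("wrist"); save(s,"w1.png")
for l in("jug_mid","jug_grip"):
    for r in models.spot_point("wrist",l)[:3]:
        P=w(s,r["position"]); print(l,round(r["conf"],2),P.round(1),px(s,P).round())
o=arm.get_obs(); print(o["clock"],o["position"],o["tool_rot"],o["qpos"].round(2))
```

```text
jug_mid 0.8 [ 432.7 -273.1   54.3] [277. 179.]
jug_grip 0.72 [ 347.7 -284.3   58.9] [255.  99.]
4.15 [ 364.74684859 -232.51561524  267.39666676] [ 2.37580436e-01 -4.02371966e-03  9.71359288e-01 -6.93037254e-04] [-1.04 -0.48  1.8   0.41  1.56 -2.57]
```

View pics/w1.png

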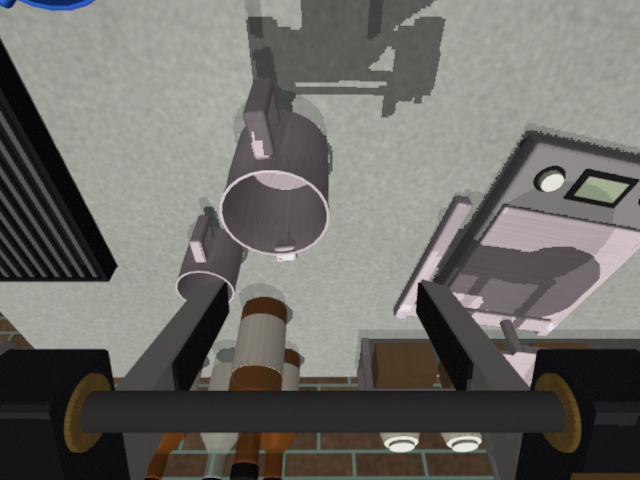

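The close view confirms the choice: the large steel jug's rim is at about (275,212) with its handle at (260,120), and the small steel jug is beside it at (207,285). Joint 6 is at its limit, so I'll turn the tool half a turn, which gives the same grasp.

Call:
{"api": "move_arm", "payload": {"plan": [[[-0.4,-0.3,0,0.065,0,-0.124],[-0.4,-0.3,0,0.065,0,-0.124],[-0.4,-0.3,0,0.065,0,-0.124],[-0.4,-0.3,0,0.065,0,-0.124],[-0.4,-0.3,0,0.065,0,-0.124],[-0.4,-0.3,0,0.065,0,-0.124],[-0.4,-0.3,0,0.065,0,-0.124],[-0.4,-0.3,0,0.065,0,-0.124],[-0.4,-0.3,0,0.065,0,-0.124],[-0.4,-0.3,0,0.065,0,-0.124],[-0.4,-0.3,0,0.065,0,-0.124],[-0.4,-0.3,0,0.065,0,-0.124],[-0.4,-0.3,0,0.065,0,-0.124],[-0.4,-0.3,0,0.065,0,-0.124],[-0.4,-0.3,0,0.065,0,-0.124],[-0.4,-0.3,0,0.065,0,-0.124],[-0.4,-0.3,0,0.065,0,-0.124],[-0.4,-0.3,0,0.065,0,-0.124],[-0.4,-0.3,0,0.065,0,-0.124],[0,0,0,0.065,0,-0.124]]]}}

```text
clock: 6.15
position: [298.4, -318.4, 312.6]
tool_rot: [0.033, 0.964, 0.141, 0.222]
wrist_force: [0.6, -0.4, -0.1]
grip_width: 93.9
```

```bash
cat >> h.py <<'E'
from scipy.spatial.transform import Rotation as Ro
def Rt(o): q=o["tool_rot"]; return Ro.from_quat(np.r_[q[1:],q[0]])
def des(heading,tilt,flip=0):  # jaw y tangential, degrees
    h,t=np.radians(heading),np.radians(tilt)
    z=np.array([np.sin(t)*np.cos(h),np.sin(t)*np.sin(h),-np.cos(t)]); y=np.array([-np.sin(h),np.cos(h),0])
    if flip: y=-y
    return Ro.from_matrix(np.c_[np.cross(y,z),y,z])
def todo(P,R):
    o=arm.get_obs(); rv=(R*Rt(o).inv()).as_rotvec()
    print("clock",o["clock"],"pos",o["position"].round(1),"q",o["qpos"].round(2),"F",o["wrist_force"].round(1),"w",round(o["grip_width"],1))
    print("shift cm",((np.array(P)-o["position"])/10).round(2),"rot",rv.round(3),"|rot|",np.linalg.norm(rv).round(3),"y",Rt(o).as_matrix()[:,1].round(3),"z",Rt(o).as_matrix()[:,2].round(3))
E
python3 - <<'E'
from h import *
R=des(6.6,30,1); todo(np.array([350,-283,64])+R.as_matrix()[:,2]*(19-130),R)
E
```

```text
clock 6.15 pos [ 298.4 -318.4  312.6] q [-1.31 -0.37  1.63  0.44  1.74  0.08] F [ 0.6 -0.4 -0.1] w 93.9
shift cm [ -0.35   2.9  -15.25] rot [ 0.141 -0.063 -0.142] |rot| 0.209 y [ 0.258 -0.958  0.126] z [ 0.437 -0.001 -0.9  ]
```

Call:
{"api": "move_arm", "payload": {"plan": [[[0,0.5,-2.5,0.047,-0.021,-0.047],[0,0.5,-2.5,0.047,-0.021,-0.047],[0,0.5,-2.5,0.047,-0.021,-0.047],[0,0.5,-2.5,0,0,0],[0,0.5,-2.5,0,0,0],[0,0.4,-2.5,0,0,0],[0,0,0,0,0,0]]]}}

```text
clock: 6.85
position: [301.4, -300.7, 173.0]
tool_rot: [-0.007, 0.965, 0.06, 0.256]
wrist_force: [0.6, 0.6, -0.1]
grip_width: 94.0
```

Run:
```python
from h import *
s=snapshot("wrist"); save(s,"w2.png")
for l in("jug_mid","jug_grip"):
    for r in models.spot_point("wrist",l)[:3]:
        P=w(s,r["position"]); print(l,round(r["conf"],2),P.round(1),px(s,P).round())
R=des(6.6,30,1); todo(np.array([350,-283,64])+R.as_matrix()[:,2]*19,R)
```

```text
jug_mid 0.94 [ 435.2 -274.    51.9] [308. 154.]
jug_grip 0.9 [ 345.5 -279.8   58.2] [301. 252.]
clock 7.0 pos [ 302.3 -303.1  177.5] q [-1.35 -0.38  1.92  0.52  1.52  0.09] F [ 0.1 -0.1  0.3] w 93.8
shift cm [  5.72   2.12 -12.99] rot [ 0.026 -0.001 -0.002] |rot| 0.026 y [ 0.117 -0.993  0.026] z [ 0.496  0.036 -0.868]
```

View pics/w2.png

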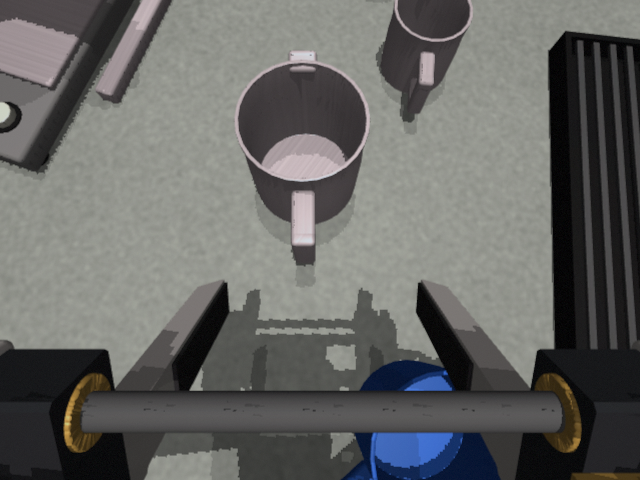

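Call:
{"api": "move_arm", "payload": {"plan": [[[0.7,1.0,-1.2,0.026,0,0],[0.7,1.0,-1.6,0,0,0],[0.7,0.2,-1.6,0,0,0],[0.7,0,-1.6,0,0,0],[0.7,0,-1.6,0,0,0],[0.7,0,-1.6,0,0,0],[0.7,0,-1.6,0,0,0],[0.7,0,-1.3,0,0,0],[0,0,0,0,0,0],[0,0,0,0,0,0]]]}}

```text
clock: 8.0
position: [366.4, -284.9, 63.0]
tool_rot: [-0.01, 0.964, 0.06, 0.261]
wrist_force: [1.1, 0.3, 0.9]
grip_width: 94.2
```

Run:
```python
from h import *
R=des(6.2,30,1); todo(np.array([349,-282,70])+R.as_matrix()[:,2]*19,R)
```

```text
clock 8.0 pos [ 366.4 -284.9   63. ] q [-1.17 -0.24  2.06  0.54  1.2   0.11] F [1.1 0.3 0.9] w 94.2
shift cm [-0.8   0.39 -0.95] rot [ 0.012  0.005 -0.013] |rot| 0.019 y [ 0.121 -0.993  0.013] z [ 0.501  0.05  -0.864]
```

Correct to the grasp, then close gently in the same place.

Call:
{"api": "move_arm", "payload": {"plan": [[[-0.8,0.4,-0.9,0.012,0.005,-0.013],[0,0,0,0,0,0]]]}}

```text
clock: 8.2
position: [358.2, -281.4, 55.0]
tool_rot: [-0.013, 0.964, 0.052, 0.259]
wrist_force: [0.2, 0.7, -0.1]
grip_width: 93.9
```

Call:
{"api": "move_arm", "payload": {"plan": [[[0,0,0,0,0,0],[0,0,0,0,0,0],[0,0,0,0,0,0],[0,0,0,0,0,0],[0,0,0,0,0,0],[0,0,0,0,0,0],[0,0,0,0,0,0],[0,0,0,0,0,0]]], "grip": 1, "grip_force": 50}}

```text
clock: 9.0
position: [358.0, -283.1, 57.1]
tool_rot: [-0.011, 0.964, 0.052, 0.26]
wrist_force: [-0.7, -1.4, -0.4]
grip_width: 33.6
```

Run:
```python
from h import *
s=snapshot("wrist"); save(s,"w3.png")
for l in("jug_mid","jug_grip"):
    for r in models.spot_point("wrist",l)[:2]:
        P=w(s,r["position"]); print(l,round(r["conf"],2),P.round(1),px(s,P).round())
R=des(6.2,30,1); todo(np.array([349,-282,70])+R.as_matrix()[:,2]*19,R)
```

```text
jug_mid 0.78 [ 435.9 -270.9   52.9] [316. 155.]
jug_grip 0.62 [ 349.7 -280.4   58.6] [316. 311.]
clock 9.15 pos [ 358.  -283.1   57.1] q [-1.19 -0.25  2.08  0.54  1.2   0.1 ] F [-0.1  0.3 -0.4] w 21.2
shift cm [ 0.04  0.21 -0.35] rot [0.005 0.003 0.003] |rot| 0.006 y [ 0.105 -0.994  0.005] z [ 0.5    0.048 -0.865]
```

View pics/w3.png

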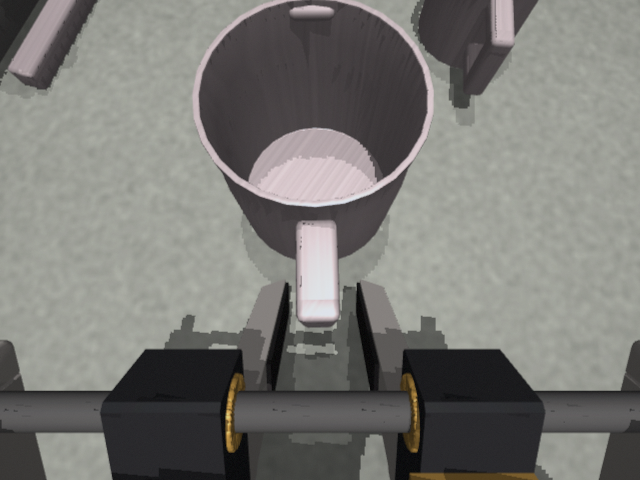

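Call:
{"api": "move_arm", "payload": {"plan": [[[0,0,0,0,0,0],[0,0,0,0,0,0],[0,0,0,0,0,0],[0,0,1.0,0,0,0],[0,0,1.5,0,0,0],[0,0,1.5,0,0,0],[0,0,1.5,0,0,0],[0,0,0,0,0,0],[0,0,0,0,0,0]]], "grip": 1, "grip_force": 60}}

```text
clock: 10.05
position: [353.6, -279.7, 108.7]
tool_rot: [-0.015, 0.966, 0.051, 0.254]
wrist_force: [-0.5, 0.6, -4.1]
grip_width: 17.5
```

Run:
```python
from h import *
for c in("wrist","top","scene"):
  s=snapshot(c)
  for l in("jug_mid","jug_grip"):
    for r in models.spot_point(c,l)[:3]:
        P=w(s,r["position"]); print(c,l,round(r["conf"],2),P.round(1),px(s,P).round())
  if c=="wrist": save(s,"w4.png")
  if c=="scene": save(s,"s4.png")
R=des(6.2,30,1); todo([0,0,0],R)
```

```text
wrist jug_mid 0.85 [ 428.7 -271.3  103.3] [322. 160.]
wrist jug_grip 0.97 [ 344.9 -279.5  109.2] [321. 312.]
top jug_mid 0.92 [ 433.3 -271.1  103.9] [440. 254.]
top jug_grip 0.92 [ 347.8 -280.8  108.7] [447. 289.]
top jug_grip 0.6 [ 158.2 -328.9   60.8] [465. 367.]
top jug_grip 0.33 [ 582.5 -370.3    2.1] [464. 202.]
scene jug_mid 0.91 [ 428.9 -269.1  105.3] [286. 131.]
scene jug_mid 0.53 [ 227.6 -393.2   53.8] [333.  83.]
scene jug_grip 0.73 [ 346.7 -280.   110.4] [312. 117.]
scene jug_grip 0.49 [ 161.8 -330.7   56.9] [362.  91.]
clock 10.5 pos [ 354.1 -279.8  109.2] q [-1.19 -0.31  2.01  0.51  1.32  0.18] F [-0.3  0.6 -3.5] w 17.1
shift cm [-35.41  27.98 -10.92] rot [-0.002 -0.009  0.002] |rot| 0.009 y [ 0.106 -0.994 -0.003] z [ 0.489  0.055 -0.87 ]
```

View pics/w4.png

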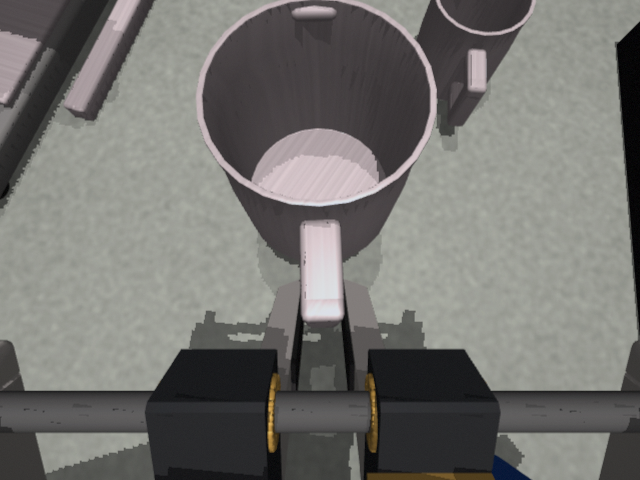

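Call:
{"api": "move_arm", "payload": {"plan": [[[0,0,0.4,0,0,0],[0.5,1.0,0,0,0,0],[0.9,1.8,0,0,0,0],[0.9,1.8,0,0,0,0],[0.9,1.8,0,0,0,0],[0.9,1.8,0,0,0,0],[0.9,1.8,0,0,0,0],[0.5,1.2,0,0,0,0],[0,0,0,0,0,0],[0,0,0,0,0,0]]]}}

```text
clock: 11.5
position: [411.0, -156.9, 113.6]
tool_rot: [-0.019, 0.965, 0.052, 0.255]
wrist_force: [0.3, -0.1, -3.9]
grip_width: 17.5
```

Run:
```python
from h import *
for c in("top","scene","wrist"):
  s=snapshot(c)
  for l in("jug_mid","outlet","pan","gate_grip","tare_top"):
    for r in models.spot_point(c,l)[:1]:
        P=w(s,r["position"]); print(c,l,round(r["conf"],2),P.round(1),px(s,P).round())
R=des(6.2,30,1); todo([514,40.5,112.5],R)
```

```text
top jug_mid 0.84 [ 222.3 -386.9   58.7] [486. 339.]
top outlet 0.38 [ 400.9 -156.8  114.9] [395. 267.]
top pan 0.96 [593.8  53.7  42.2] [307. 197.]
top gate_grip 0.67 [572.8 -69.8 223.9] [361. 187.]
top tare_top 0.56 [448.8  19.   43. ] [321. 252.]
scene jug_mid 0.63 [ 229.1 -393.    51.1] [333.  84.]
scene outlet 0.65 [593.3  52.5 173.8] [273. 251.]
scene pan 0.87 [593.6  48.9  41.9] [276. 263.]
scene tare_top 0.59 [444.   17.4  40.8] [323. 231.]
wrist jug_mid 0.9 [ 485.5 -147.2  107. ] [318. 161.]
wrist outlet 0.6 [ 487.7 -151.8  110.9] [327. 156.]
wrist gate_grip 0.4 [ 402.5 -157.1  111.7] [320. 312.]
wrist tare_top 0.69 [446.8  21.2  46.3] [ 77. 227.]
clock 12.4 pos [ 411.  -157.7  113.6] q [-0.83 -0.46  2.1   0.45  1.22  0.53] F [ 0.7  0.3 -3.9] w 17.6
shift cm [10.3  19.82 -0.11] rot [-0.009 -0.008  0.   ] |rot| 0.012 y [ 0.108 -0.994 -0.01 ] z [ 0.49   0.062 -0.869]
```

Call:
{"api": "move_arm", "payload": {"plan": [[[0.5,1.0,0,0,0,0],[0.9,1.7,0,0,0,0],[0.9,1.7,0,0,0,0],[0.9,1.7,0,0,0,0],[0.9,1.7,0,0,0,0],[0.9,1.7,0,0,0,0],[0.9,1.7,0,0,0,0],[0.9,1.7,0,0,0,0],[0.9,1.7,0,0,0,0],[0.9,1.7,0,0,0,0],[0.6,1.2,0,0,0,0],[0.4,0.4,0,0,0,0],[0,0,0,0,0,0],[0,0,0,0,0,0]]]}}

```text
clock: 13.8
position: [507.2, 32.3, 111.2]
tool_rot: [-0.024, 0.966, 0.049, 0.252]
wrist_force: [0.5, -0.9, -4.2]
grip_width: 17.8
```

Run:
```python
from h import *
for c in("scene","wrist"):
  s=snapshot(c)
  for l in("jug_mid","jug_grip","outlet"):
    for r in models.spot_point(c,l)[:1]:
        P=w(s,r["position"]); print(c,l,round(r["conf"],2),P.round(1),px(s,P).round())
  save(s,c[0]+"5.png")
R=des(6.2,30,1); todo([516,41,112.5],R)
```

```text
scene jug_mid 0.86 [ 225.2 -393.9   53.5] [334.  82.]
scene jug_grip 0.85 [500.4  28.8 114.4] [305. 235.]
scene outlet 0.89 [593.   51.9 175.9] [273. 250.]
wrist jug_grip 0.68 [446.8  18.4  46.7] [336. 404.]
clock 14.2 pos [507.5  32.  111.7] q [-0.15 -0.35  2.03  0.17  0.97  1.26] F [-0.  -0.1 -3.4] w 17.2
shift cm [0.85 0.9  0.08] rot [-0.02  -0.014  0.001] |rot| 0.024 y [ 0.107 -0.994 -0.021] z [ 0.485  0.071 -0.872]
```

View pics/w5.png

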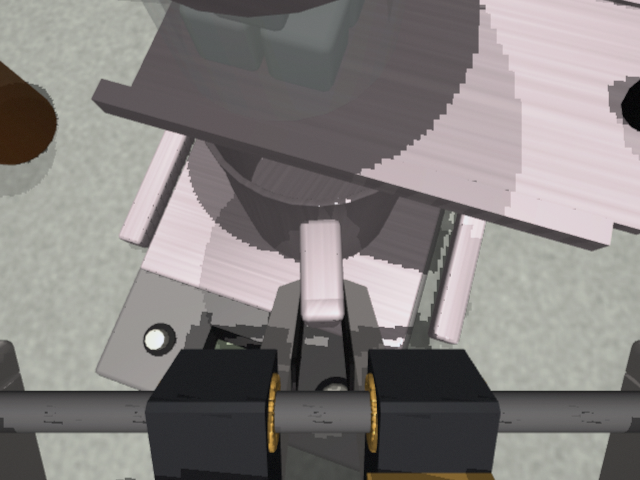

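Call:
{"api": "move_arm", "payload": {"plan": [[[0.4,0.4,0,-0.01,-0.007,0],[0.4,0.4,0,-0.01,-0.007,0],[0,0,0,0,0,0],[0,0,-0.4,0,0,0],[0,0,-0.4,0,0,0],[0,0,-0.3,0,0,0],[0,0,0,0,0,0],[0,0,0,0,0,0]]]}}

```text
clock: 15.0
position: [515.7, 41.1, 99.0]
tool_rot: [-0.013, 0.965, 0.052, 0.258]
wrist_force: [-0.6, -0.3, -4.3]
grip_width: 17.4
```

Run:
```python
from h import *
R=des(6.2,30,1); todo([516,41,97],R)
```

```text
clock 15.0 pos [515.7  41.1  99. ] q [-0.1  -0.32  2.04  0.13  0.91  1.31] F [-0.6 -0.3 -4.3] w 17.4
shift cm [ 0.03 -0.01 -0.2 ] rot [ 0.001 -0.     0.001] |rot| 0.002 y [ 0.107 -0.994  0.001] z [ 0.497  0.052 -0.866]
```

Call:
{"api": "move_arm", "payload": {"plan": [[[0,0,-0.1,0,0,0],[0,0,-0.1,0,0,0],[0,0,-0.1,0,0,0],[0,0,0,0,0,0]]]}}

```text
clock: 15.4
position: [516.8, 40.8, 97.5]
tool_rot: [-0.013, 0.964, 0.052, 0.26]
wrist_force: [0.9, 0.3, -4.0]
grip_width: 17.4
```

Call:
{"api": "move_arm", "payload": {"plan": [[[-0.1,0,-0.15,0,0,0],[0,0,-0.15,0,0,0],[0,0,-0.1,0,0,0],[0,0,0,0,0,0]]]}}

```text
clock: 15.8
position: [517.6, 40.8, 97.0]
tool_rot: [-0.013, 0.963, 0.052, 0.263]
wrist_force: [-1.4, -0.1, -2.3]
grip_width: 17.4
```

Call:
{"api": "move_arm", "payload": {"plan": [[[-0.1,0,-0.2,0,0,0],[-0.1,0,-0.1,0,0,0],[0,0,0,0,0,0]]]}}

```text
clock: 16.1
position: [517.3, 40.8, 96.8]
tool_rot: [-0.013, 0.963, 0.052, 0.266]
wrist_force: [-1.3, 0.1, -0.6]
grip_width: 17.4
```

Call:
{"api": "move_arm", "payload": {"plan": [[[0,0,0,0,0,0],[0,0,0,0,0,0],[0,0,0,0,0,0],[0,0,0,0,0,0],[0,0,0,0,0,0]]], "grip": 0, "grip_force": 30}}

```text
clock: 16.6
position: [519.2, 40.3, 97.8]
tool_rot: [-0.012, 0.962, 0.052, 0.268]
wrist_force: [-0.2, 0.3, -0.6]
grip_width: 46.5
```

Call:
{"api": "move_arm", "payload": {"plan": [[[-0.5,-0.05,0.9,0,0,0],[-0.8,-0.1,1.4,0,0,0],[-1.5,-0.1,2.6,0,0,0],[-1.5,-0.1,2.6,0,0,0],[-1.5,-0.1,2.0,0,0,0],[0,0,0,0,0,0]]]}}

```text
clock: 17.2
position: [457.3, 35.7, 198.0]
tool_rot: [-0.012, 0.962, 0.052, 0.268]
wrist_force: [0.2, 0.7, 0.4]
grip_width: 46.6
```

Run:
```python
from h import *
for c in("scene","wrist","top"):
  s=snapshot(c)
  for l in("jug_mid","jug_grip","tare_top","power_top"):
    for r in models.spot_point(c,l)[:2]:
        P=w(s,r["position"]); print(c,l,round(r["conf"],2),P.round(1),px(s,P).round())
  save(s,c[0]+"6.png")
todo([447,19,60],des(0,15,1))
```

```text
scene jug_mid 0.76 [ 228.2 -391.3   53. ] [333.  84.]
scene jug_mid 0.67 [597.9  53.7  93.7] [274. 260.]
scene jug_grip 0.76 [510.9  39.4 100.7] [303. 242.]
scene jug_grip 0.6 [ 158.  -331.6   56.5] [363.  90.]
scene tare_top 0.74 [633.2 454.2  -1.3] [325. 418.]
scene tare_top 0.59 [448.   15.7  40.6] [321. 231.]
scene power_top 0.52 [473.8 142.9  42.1] [332. 277.]
wrist jug_mid 0.61 [594.8  48.8  93.6] [325. 140.]
wrist jug_grip 0.77 [505.9  44.5  96.2] [318. 243.]
wrist jug_grip 0.65 [594.1  50.4  91.9] [323. 142.]
wrist tare_top 0.74 [446.4  20.1  44.3] [340. 328.]
wrist power_top 0.69 [475.6 144.   37.8] [205. 280.]
top jug_mid 0.97 [ 224.3 -385.9   58.2] [486. 339.]
top jug_mid 0.69 [596.   51.7  96.4] [307. 191.]
top jug_grip 0.67 [508.7  39.9  95.3] [313. 226.]
top jug_grip 0.61 [ 160.3 -324.8   59.1] [463. 366.]
top tare_top 0.64 [3.430e+02 1.553e+02 3.000e-01] [270. 295.]
top tare_top 0.45 [448.6  19.1  42.4] [321. 252.]
top power_top 0.48 [477.9 143.   38.4] [273. 242.]
clock 17.95 pos [456.4  36.  192.7] q [-0.14 -0.55  2.    0.13  1.17  1.3 ] F [-0.1  0.6 -0.3] w 46.6
shift cm [ -0.94  -1.7  -13.27] rot [-0.012  0.272 -0.106] |rot| 0.292 y [ 0.106 -0.994  0.003] z [ 0.506  0.052 -0.861]
```

View pics/w6.png

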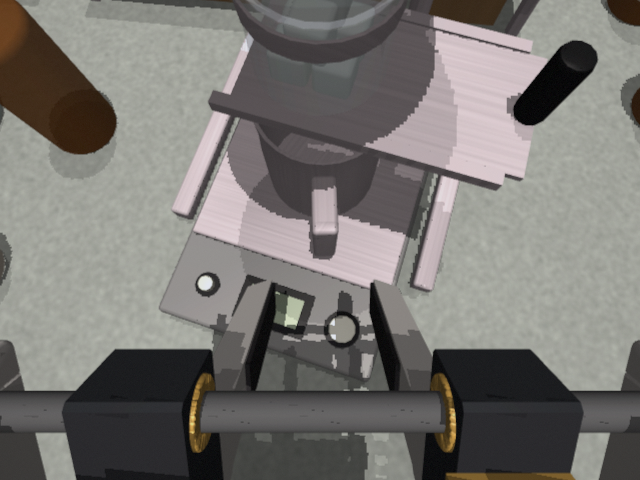

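Call:
{"api": "move_arm", "payload": {"plan": [[[-0.1,-0.2,-1.0,-0.002,0.09,-0.035],[-0.1,-0.2,-1.6,-0.002,0.09,-0.035],[-0.1,-0.2,-1.6,-0.002,0.09,-0.035],[-0.1,-0.2,-1.6,0,0,0],[-0.1,-0.2,-1.6,0,0,0],[-0.1,-0.2,-1.6,0,0,0],[-0.1,-0.2,-1.6,0,0,0],[-0.1,-0.2,-1.6,0,0,0],[0,0,0,0,0,0],[0,0,0,0,0,0]]], "grip": 1}}

```text
clock: 18.95
position: [450.2, 19.5, 69.0]
tool_rot: [-0.002, 0.992, -0.002, 0.129]
wrist_force: [0.2, 0.2, 0.7]
grip_width: 0.5
```

Run:
```python
from h import *
todo([447,19,60],des(0,13,1))
s=snapshot("wrist")
for r in models.spot_point("wrist","tare_top")[:2]: print(r["conf"],w(s,r["position"]))
```

```text
clock 18.95 pos [450.2  19.5  69. ] q [-0.11 -0.28  2.    0.03  1.16  1.46] F [0.2 0.2 0.7] w 0.5
shift cm [-0.32 -0.05 -0.9 ] rot [-0.004  0.033  0.004] |rot| 0.033 y [-0.004 -1.    -0.004] z [ 0.257  0.003 -0.966]
0.61 [441.02351762  17.23157728  48.0001872 ]
```

Call:
{"api": "move_arm", "payload": {"plan": [[[-0.2,0,-0.8,0,0,0],[-0.1,0,-0.8,0,0,0],[0,0,-0.7,0,0,0],[0,0,-0.4,0,0,0],[0,0,-0.3,0,0,0],[0,0,-0.3,0,0,0]]]}}

```text
clock: 19.65
position: [449.6, 19.5, 37.7]
tool_rot: [-0.002, 0.991, -0.002, 0.133]
wrist_force: [-5.6, 0.2, 14.0]
grip_width: 0.5
```

Call:
{"api": "move_arm", "payload": {"plan": [[[0,0,0,0,0,0],[0,0,0.3,0,0,0],[0,0,1.0,0,0,0],[-0.5,0,3.0,0,0,0],[-1.0,0,4.0,0,0,0],[-1.0,0,4.0,0,0,0],[0,0,0,0,0,0]]]}}

```text
clock: 20.35
position: [422.2, 19.7, 166.0]
tool_rot: [-0.002, 0.991, -0.002, 0.132]
wrist_force: [1.0, -0.2, 0.4]
grip_width: 0.2
```

Run:
```python
from h import *
todo([447,19,60],des(0,13,1))
for c in("scene","top","wrist"):
  s=snapshot(c)
  for l in("jug_mid","gate_grip","tare_top","outlet"):
    for r in models.spot_point(c,l)[:2]:
        P=w(s,r["position"]); print(c,l,round(r["conf"],2),P.round(1),px(s,P).round())
  save(s,c[0]+"7.png")
```

```text
clock 20.35 pos [422.2  19.7 166. ] q [-0.12 -0.41  1.9   0.03  1.39  1.46] F [ 1.  -0.2  0.4] w 0.2
shift cm [  2.48  -0.07 -10.6 ] rot [-0.004  0.038  0.004] |rot| 0.038 y [-0.004 -1.    -0.004] z [ 0.261  0.003 -0.965]
scene jug_mid 0.86 [594.4  49.5  94. ] [275. 258.]
scene jug_mid 0.73 [ 229.  -391.3   53.5] [333.  83.]
scene tare_top 0.42 [449.   18.7  41.3] [322. 232.]
scene outlet 0.71 [593.8  51.6 175.6] [272. 251.]
top jug_mid 0.95 [595.3  49.8  93.4] [308. 192.]
top jug_mid 0.89 [ 219.8 -387.1   60.1] [487. 340.]
top gate_grip 0.88 [571.6 -67.5 222.6] [360. 188.]
top tare_top 0.44 [446.6  18.8  43. ] [321. 253.]
top outlet 0.44 [595.8  48.3  96.2] [309. 191.]
top outlet 0.4 [635.1 452.    0.9] [159. 187.]
wrist jug_mid 0.6 [596.5  51.4  93.9] [274.   5.]
wrist tare_top 0.9 [445.5  18.9  43.1] [325. 237.]
```

View pics/w7.png

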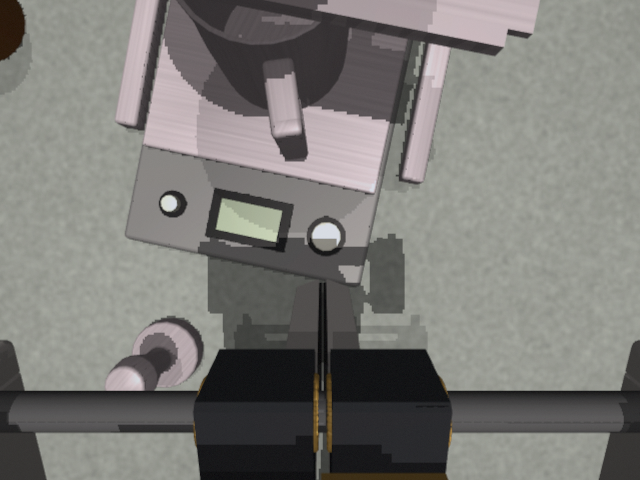

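Tare is done: the push reached 14 N at full depth, and the button (325,237) is up again with the jug free. Next, the gate.

Call:
{"api": "move_arm", "payload": {"plan": [[[0,-1.2,1.7,0,0,0.14],[0,-1.2,1.7,0,0,0.14],[0,-1.2,1.7,0,0,0.14],[0,-1.2,1.7,0,0,0.14],[0,-1.2,1.7,0,0,0.14],[0,-1.2,1.7,0,0,0.14],[0,-1.2,1.7,0,0,0.14],[0,-1.2,1.7,0,0,0.14],[0,-1.2,1.7,0,0,0.14],[0,-1.2,1.0,0,0,0.14],[0,0,0,0,0,0]]], "grip": 0.1}}

```text
clock: 22.2
position: [417.5, -104.6, 326.6]
tool_rot: [-0.082, 0.741, 0.66, 0.092]
wrist_force: [0.3, 0.0, -0.2]
grip_width: 42.2
```

Run:
```python
from h import *
R=des(80.4,20,1); todo(np.array([571.5,-68.5,225])+R.as_matrix()[:,2]*(19-110),R)
```

```text
clock 22.2 pos [ 417.5 -104.6  326.6] q [-0.56 -0.13  1.37  0.24  2.   -0.35] F [ 0.3  0.  -0.2] w 42.2
shift cm [14.88  0.54 -1.61] rot [ 0.101 -0.016 -0.052] |rot| 0.115 y [ 0.993 -0.115 -0.001] z [ 0.027  0.243 -0.97 ]
```

Call:
{"api": "move_arm", "payload": {"plan": [[[2.0,0.1,-0.2,0.03,-0.005,-0.017],[2.5,0.1,-0.3,0.03,-0.005,-0.017],[2.5,0.1,-0.3,0.03,-0.005,-0.017],[2.5,0.1,-0.3,0,0,0],[2.5,0.1,-0.3,0,0,0],[2.0,0,-0.2,0,0,0],[0,0,0,0,0,0],[0,0,0,0,0,0]]]}}

```text
clock: 23.0
position: [560.7, -94.8, 306.7]
tool_rot: [-0.111, 0.761, 0.626, 0.13]
wrist_force: [0.2, 0.4, 0.2]
grip_width: 42.4
```

Run:
```python
from h import *
s=snapshot("wrist"); save(s,"w8.png")
for l in("gate_grip","outlet"):
    for r in models.spot_point("wrist",l)[:2]:
        P=w(s,r["position"]); print(l,round(r["conf"],2),P.round(1),px(s,P).round())
R=des(80.4,20,1); todo(np.array([571.5,-68.5,225])+R.as_matrix()[:,2]*19,R)
```

```text
gate_grip 0.74 [566.4 -64.3 224.8] [324. 244.]
outlet 0.22 [568.7 -64.2 223.1] [327. 244.]
clock 23.15 pos [560.4 -95.2 307.5] q [-0.47  0.15  1.14  0.35  1.93 -0.17] F [-0.9  0.6 -0.2] w 42.3
shift cm [  1.22   3.31 -10.03] rot [ 0.005 -0.007  0.025] |rot| 0.026 y [ 0.982 -0.191 -0.006] z [ 0.059  0.331 -0.942]
```

View pics/w8.png

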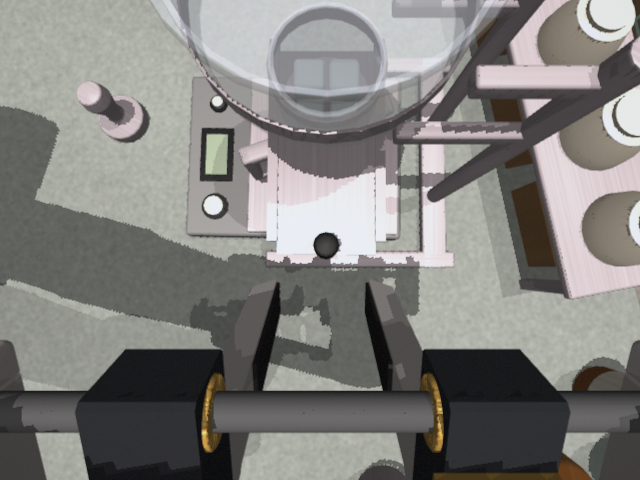

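Call:
{"api": "move_arm", "payload": {"plan": [[[0.2,0.5,-1.5,0,0,0.01],[0.2,0.6,-1.7,0,0,0.01],[0.2,0.6,-1.7,0,0,0],[0.2,0.6,-1.7,0,0,0],[0.1,0.6,-1.7,0,0,0],[0.1,0.4,-1.0,0,0,0],[0,0,0,0,0,0],[0,0,0,0,0,0]]]}}

```text
clock: 23.95
position: [566.7, -62.7, 218.6]
tool_rot: [-0.106, 0.756, 0.632, 0.131]
wrist_force: [-0.2, -0.2, -0.3]
grip_width: 42.2
```

Run:
```python
from h import *
s=snapshot("wrist"); save(s,"w9.png")
for l in("gate_grip",):
    for r in models.spot_point("wrist",l)[:2]:
        P=w(s,r["position"]); print(l,round(r["conf"],2),P.round(1),px(s,P).round())
R=des(80.4,20,1); todo(np.array([569.5,-67,225])+R.as_matrix()[:,2]*19,R)
```

```text
gate_grip 0.58 [568.4 -63.9 224.8] [328. 300.]
clock 24.05 pos [567.  -62.9 218.9] q [-0.41  0.14  1.33  0.34  1.74 -0.19] F [ 0.1 -0.5 -0.9] w 42.1
shift cm [ 0.35  0.23 -1.18] rot [0.011 0.004 0.013] |rot| 0.017 y [ 0.984 -0.179  0.006] z [ 0.065  0.326 -0.943]
```

View pics/w9.png

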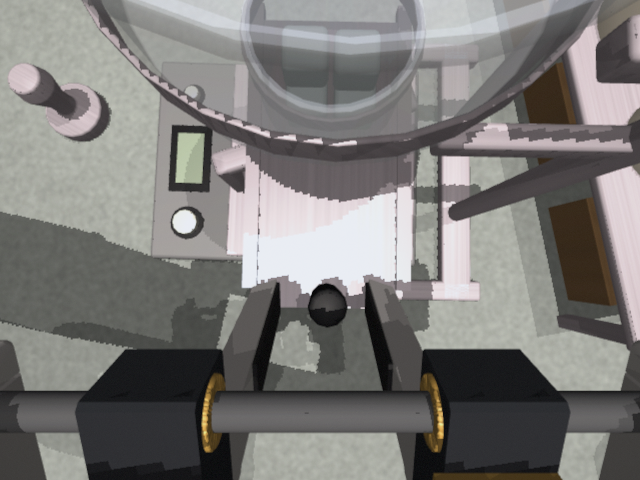

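Call:
{"api": "move_arm", "payload": {"plan": [[[0.2,0.2,-0.6,0.005,0,0.01],[0.1,0.15,-0.5,0.005,0,0],[0,0,0,0,0,0]]]}}

```text
clock: 24.35
position: [571.2, -60.1, 209.1]
tool_rot: [-0.109, 0.753, 0.635, 0.135]
wrist_force: [-0.4, -0.9, 0.0]
grip_width: 42.2
```

Call:
{"api": "move_arm", "payload": {"plan": [[[0,0,0,0,0,0],[0,0,0,0,0,0],[0,0,0,0,0,0],[0,0,0,0,0,0],[0,0,0,0,0,0],[0,0,0,0,0,0]]], "grip": 1, "grip_force": 25}}

```text
clock: 24.95
position: [569.4, -59.8, 208.8]
tool_rot: [-0.111, 0.753, 0.635, 0.134]
wrist_force: [-0.6, -0.2, 0.4]
grip_width: 17.5
```

Call:
{"api": "move_arm", "payload": {"plan": [[[-0.17,-1.0,0,0,0,0],[-0.17,-1.0,0,0,0,0],[-0.17,-1.0,0,0,0,0],[-0.17,-1.0,0,0,0,0],[-0.17,-1.0,0,0,0,0],[-0.17,-1.0,0,0,0,0],[-0.17,-1.0,0,0,0,0],[-0.1,-0.6,0,0,0,0],[0,0,0,0,0,0],[0,0,0,0,0,0]]]}}

```text
clock: 25.95
position: [554.0, -136.7, 208.8]
tool_rot: [-0.118, 0.75, 0.636, 0.137]
wrist_force: [-1.1, 5.2, 0.2]
grip_width: 17.9
```

Run:
```python
from h import *
o=arm.get_obs(); d=o["position"]-[569.4,-59.8,208.8]; print(d, d[0]*-.167+d[1]*-.986, o["wrist_force"],o["grip_width"])
todo([0,0,0],des(80.4,20,1))
for c in("scene","wrist"):
  s=snapshot(c); save(s,c[0]+"10.png")
  for i in range(6):
    for r in models.spot_point(c,f"ice{i}_mid")[:6]:
        P=w(s,r["position"]); print(c,i,round(r["conf"],2),P.round(),px(s,P).round())
    break
a=cv2.imread("pics/s10.png")[180:310,190:350]; b=cv2.imread("pics/w10.png")
cv2.imwrite("pics/v10.png",np.hstack([cv2.resize(a,(443,360)),cv2.resize(b[:,:][:480],(357,360))]))
```

```text
[-1.54214407e+01 -7.69031850e+01  3.75337950e-03] 78.40192099087155 [-1.140484    5.21479957  0.17563483] 17.88135124336734
clock 25.95 pos [ 554.  -136.7  208.8] q [-0.55  0.19  1.29  0.34  1.79 -0.33] F [-1.1  5.2  0.2] w 17.9
shift cm [-55.4   13.67 -20.88] rot [-0.015  0.001 -0.004] |rot| 0.016 y [ 0.987 -0.163 -0.002] z [ 0.056  0.351 -0.935]
```

View pics/v10.png

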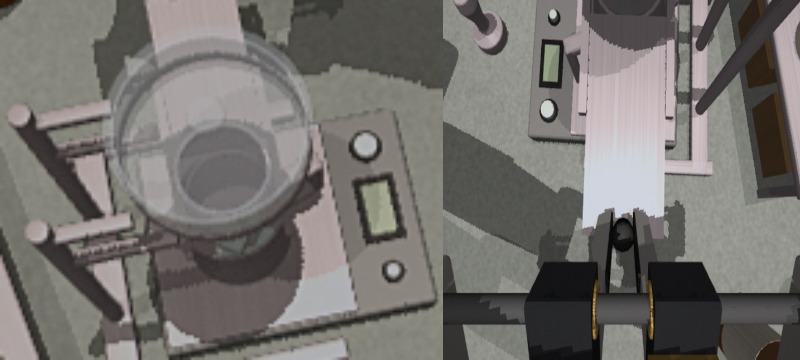

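Call:
{"api": "move_arm", "payload": {"plan": [[[0,0,0,0,0,0],[0,0,0,0,0,0],[0,0,0,0,0,0],[0,0,0,0,0,0],[0,0,0,0,0,0],[0,0,0,0,0,0],[0,0,0,0,0,0],[0,0,0,0,0,0],[0,0,0,0,0,0],[0,0,0,0,0,0]]]}}

```text
clock: 27.15
position: [554.0, -136.7, 208.8]
tool_rot: [-0.119, 0.748, 0.637, 0.139]
wrist_force: [-2.0, 5.3, 0.4]
grip_width: 18.0
```

Run:
```python
from h import *
a=cv2.imread("pics/s10.png")[:,:,::-1].astype(int)
for c in("scene","top","wrist"):
  s=snapshot(c); save(s,c[0]+"11.png")
  if c=="scene":
    d=np.abs(s["frame"].astype(int)-a).max(2); d[:,350:]=0; ys,xs=np.where(d[180:310,190:350]>25); print("changed",len(xs), (xs.min()+190,xs.max()+190,ys.min()+180,ys.max()+180) if len(xs) else "")
  for l in("ice0_mid","jug_mid","jug_grip"):
    for r in models.spot_point(c,l)[:6]+([] if l[0]=="j" else models.recognise(c,l)[:6]):
        P=w(s,r["position"]); print(c,l,round(r["conf"],2),P.round(),px(s,P).round())
    if l[0]=="i":
      for r in models.cut_out(c,l)[:6]:
        m=r["mask"]; ys,xs=np.where(m); print("mask",r["conf"],m.sum(),xs.min(),xs.max(),ys.min(),ys.max())
```

```text
changed 33 (np.int64(227), np.int64(340), np.int64(181), np.int64(215))
scene ice0_mid 0.46 [635. 317.   3.] [302. 366.]
scene jug_mid 0.96 [595.  52.  98.] [275. 259.]
scene jug_mid 0.88 [ 228. -392.   51.] [333.  84.]
scene jug_mid 0.42 [466. 389.  -3.] [374. 365.]
scene jug_grip 0.63 [ 161. -333.   56.] [362.  90.]
scene jug_grip 0.59 [512.  38.  99.] [303. 242.]
top ice0_mid 0.64 [ 725. -319.    5.] [442. 151.]
top ice0_mid 0.63 [582.  28. 372.] [318. 165.]
mask 0.64 353 292 321 203 229
top jug_mid 0.88 [595.  53.  95.] [307. 192.]
top jug_mid 0.69 [ 222. -390.   58.] [487. 339.]
top jug_grip 0.81 [511.  40.  97.] [312. 225.]
top jug_grip 0.75 [ 159. -327.   58.] [464. 366.]
wrist ice0_mid 0.21 [478. 143.  40.] [203.  19.]
wrist jug_mid 0.36 [345. 157.   4.] [90. 47.]
wrist jug_mid 0.16 [475. 144.  39.] [200.  19.]
wrist jug_grip 0.78 [509.  45.  96.] [236.  80.]
```

Run:
```python
from h import *
s=snapshot("scene"); print("cam",np.array(s["cam_to_world"])[:3,3].round())
for n,P in dict(outlet=(593,51.5,178),gateC=(593,51.5,195),cubeOnGate=(593,51.5,206),rimC=(595,51,152),floor=(595,51,44),cubes=(595,51,60)).items(): print(n,px(s,P).round(1))
t=np.radians(np.arange(0,360,45))
for n,r,z in(("outletring",39,178),("rim",50,152),("floor",47,44),("bore195",35,195)): print(n,[tuple(px(s,(594+r*np.cos(a),51+r*np.sin(a),z)).round().astype(int)) for a in t])
for n in("s7","s10","s11"):
    f=cv2.imread(f"pics/{n}.png").astype(int); b=(f[:,:,0]-f[:,:,2])
    print(n)
    for y in range(230,284,4): print(y,[int(b[y:y+4,x:x+4].mean()) for x in range(250,306,4)],[int(f[y:y+4,x:x+4].mean()) for x in range(250,306,4)])
```

```text
cam [ 621.  358. 1225.]
outlet [272.6 250.1]
gateC [271.9 248.1]
cubeOnGate [271.5 246.8]
rimC [272.7 253.1]
floor [276.2 263.8]
cubes [275.7 262.3]
outletring [(np.int64(257), np.int64(256)), (np.int64(266), np.int64(265)), (np.int64(278), np.int64(265)), (np.int64(287), np.int64(256)), (np.int64(287), np.int64(244)), (np.int64(278), np.int64(235)), (np.int64(266), np.int64(236)), (np.int64(257), np.int64(244))]
rim [(np.int64(254), np.int64(261)), (np.int64(265), np.int64(272)), (np.int64(281), np.int64(271)), (np.int64(292), np.int64(260)), (np.int64(292), np.int64(245)), (np.int64(281), np.int64(235)), (np.int64(265), np.int64(235)), (np.int64(254), np.int64(246))]
floor [(np.int64(260), np.int64(271)), (np.int64(270), np.int64(280)), (np.int64(283), np.int64(280)), (np.int64(293), np.int64(270)), (np.int64(293), np.int64(257)), (np.int64(283), np.int64(248)), (np.int64(270), np.int64(248)), (np.int64(260), np.int64(257))]
bore195 [(np.int64(258), np.int64(254)), (np.int64(266), np.int64(262)), (np.int64(277), np.int64(261)), (np.int64(285), np.int64(253)), (np.int64(285), np.int
[... 4688 characters left out ...]
-5, -5, -3, -3, -5, -7, -14, -14] [83, 84, 91, 90, 91, 88, 77, 67, 75, 83, 54, 71, 162, 162]
266 [-9, -7, -7, -7, -6, -2, -2, -4, -3, -5, -5, -7, -12, -14] [85, 71, 66, 68, 72, 81, 94, 73, 82, 55, 49, 66, 141, 162]
270 [-9, -8, -6, -6, -6, -3, -3, -4, -6, -5, -6, -7, -12, -14] [97, 87, 63, 61, 85, 79, 71, 67, 54, 51, 53, 70, 135, 162]
274 [-10, -9, -8, -6, -5, -6, -6, -5, -5, -6, -7, -7, -12, -14] [94, 90, 79, 53, 54, 56, 55, 54, 53, 52, 67, 69, 131, 163]
278 [-7, -7, -7, -7, -6, -6, -6, -6, -7, -8, -8, -7, -8, -7] [71, 70, 70, 67, 62, 57, 56, 55, 61, 76, 76, 71, 154, 168]
282 [-8, -8, -9, -9, -9, -9, -9, -9, -10, -10, -9, -8, 1, 1] [79, 82, 89, 95, 95, 90, 87, 91, 95, 95, 95, 104, 177, 174]
```

The throat is now empty (uniform where the cubes were). New cube-coloured pixels sit still inside the jug at about (266–286, 262–273). Next I shut the gate.

Call:
{"api": "move_arm", "payload": {"plan": [[[0.19,1.0,0,0,0,0],[0.19,1.0,0,0,0,0],[0.19,1.0,0,0,0,0],[0.19,1.0,0,0,0,0],[0.19,1.0,0,0,0,0],[0.19,1.0,0,0,0,0],[0.19,1.0,0,0,0,0],[0.1,0.6,0,0,0,0],[0.05,0.3,0,0,0,0],[0,0,0,0,0,0]]]}}

```text
clock: 29.1
position: [569.3, -60.4, 208.8]
tool_rot: [-0.111, 0.753, 0.635, 0.132]
wrist_force: [-1.5, 0.2, -1.0]
grip_width: 17.4
```

Call:
{"api": "move_arm", "payload": {"plan": [[[0.03,0.3,0,0,0,0],[0.03,0.3,0,0,0,0],[0,0.2,0,0,0,0]]]}}

```text
clock: 29.4
position: [569.4, -59.9, 208.8]
tool_rot: [-0.105, 0.756, 0.633, 0.127]
wrist_force: [-2.8, -6.8, 1.0]
grip_width: 17.5
```

Against the stop (6.8 N). I'll release and back off along the tool axis.

Call:
{"api": "move_arm", "payload": {"plan": [[[0,0,0,0,0,0],[0,0,0,0,0,0],[0,0,0,0,0,0],[0,0,0,0,0,0]]], "grip": 0.1}}

```text
clock: 29.8
position: [571.6, -57.2, 209.5]
tool_rot: [-0.105, 0.755, 0.634, 0.13]
wrist_force: [0.0, 0.1, -0.0]
grip_width: 42.0
```

Call:
{"api": "move_arm", "payload": {"plan": [[[-0.05,-0.35,1.0,0,0,0],[-0.1,-0.7,2.0,0,0,0],[-0.1,-0.7,2.0,0,0,0],[-0.2,-1.0,3.0,0,0,0],[-0.2,-1.0,3.0,0,0,0],[-2.0,-1.5,1.0,0,0,0],[-3.0,-1.5,0,0,0,0],[-3.0,-1.5,0,0,0,0],[-3.0,-1.5,0,0,0,0],[0,0,0,0,0,0],[0,0,0,0,0,0]]]}}

```text
clock: 30.9
position: [451.9, -156.5, 341.3]
tool_rot: [-0.101, 0.754, 0.636, 0.132]
wrist_force: [1.0, -0.1, -0.6]
grip_width: 42.5
```

Run:
```python
from h import *
todo([0,0,0],des(80.4,20,1))
for c in("scene","top"):
  s=snapshot(c); save(s,c[0]+"12.png")
  for l in "jug_mid gate_grip outlet tare_top small_jug cup bottle_a jar tamper".split():
    for r in models.spot_point(c,l)[:2]:
        P=w(s,r["position"]); print(c,l,round(r["conf"],2),P.round())
f={n:cv2.imread(f"pics/{n}.png").astype(int) for n in("t7","t12","s7","s12")}
for k,P in dict(t=(571.5,-68.5,241),).items():
    s=snapshot("top"); u,v=px(s,P); print(u,v)
    for n in("t7","t12"):
        g=f[n][int(v)-14:int(v)+15,int(u)-14:int(u)+15].mean(2); ys,xs=np.where(g<45); print(n,len(xs),xs.mean() if len(xs) else 0,ys.mean() if len(ys) else 0)
```

```text
clock 30.9 pos [ 451.9 -156.5  341.3] q [-0.67 -0.01  1.24  0.34  2.04 -0.37] F [ 1.  -0.1 -0.6] w 42.5
shift cm [-45.19  15.65 -34.13] rot [0.017 0.013 0.004] |rot| 0.022 y [ 0.985 -0.171  0.016] z [ 0.071  0.321 -0.944]
scene jug_mid 0.76 [594.  51.  98.]
scene jug_mid 0.73 [ 226. -392.   55.]
scene outlet 0.78 [591.  52. 179.]
scene tare_top 0.42 [591.  50. 177.]
scene tare_top 0.39 [446.  21.  44.]
scene cup 0.7 [469. 388.  -1.]
scene bottle_a 0.95 [ 725. -320.   -0.]
scene bottle_a 0.56 [635. 315.   3.]
scene jar 0.56 [634. 453.  -4.]
scene tamper 0.8 [345. 159.  -5.]
top jug_mid 0.65 [593.  50.  98.]
top gate_grip 0.65 [569. -66. 223.]
top outlet 0.74 [468. 392.  -2.]
top tare_top 0.63 [447.  18.  44.]
top small_jug 0.68 [ 583. -370.   -1.]
top cup 0.91 [468. 390.  -1.]
top bottle_a 0.92 [ 725. -319.    3.]
top bottle_a 0.64 [634. 319.  -2.]
top tamper 0.24 [451.  19.  42.]
361.42200634813764 186.04806078813078
t7 70 12.0 17.442857142857143
t12 66 11.954545454545455 17.484848484848484
```

Gate knob is back at its starting pixel (within 0.1 px), the jug is centred, and nothing else has shifted. I'm handing in.

```bash
python3 -c "
from h import *
print(arm.finish_job())"
```

```text
the job is handed in; nothing more can be done
None
```

I handed the job in at about 31 s, with every step carried out. The interface gives no verdict.

**What I did:**
- I lifted the large steel jug by its handle, set it on the pan under the outlet and let go.
- I pressed the tare button until it bottomed out at about 14 N, then let it come back up.
- I slid the gate open 78 mm, waited for the ice to drop, and shut the gate against its stop with about 7 N.
- I backed the arm well clear.

**Last checks:**
- **Jug:** it reads about 2 to 3 mm from the outlet's axis, at the right height on the pan.
- **Gate:** the knob is within 0.1 pixel of where it was when shut.
- **Other things on the counter:** all but the second bottle were found again within a few mm of where they started. The networks do not tell the two bottles apart. The gripper never came near the power button.

**Less certain:**
- **Ice:** the networks never found the cubes, so I did not count all six. I judged it from the picture: the hopper's throat was empty and cube-coloured shapes lay still inside the jug's outline.
- **Tare:** I took the button to be fully down from the force and the fingertip height, not from a direct reading of its depth.

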